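# Put the lidded pigment pots away in their tray

## Robot

A 6-joint arm with a two-finger parallel gripper is mounted at the origin on the work surface. World frame = base frame: x ahead of the robot, y to its left, z up, the work surface at z = 0. Lengths are in m, angles in degrees, forces in N, time in s.
With the tool pointing down it reaches from about 0.375 to 0.9 m from the base axis. Payload 3.1 kg.
Tool frame: the origin (TCP) lies between the finger pads; the fingertips stand 19 mm ahead of it and the grasp point (between the pads) is the TCP; z points along the fingers, y is the line along which they close (so a half turn about z gives the same grasp; the last joint's range is limited). The gripper opens to 87 mm and grips with 3 to 60 N. Pads are 19 mm wide; open, the fingers measure 117 mm over their backs; the gripper's body (75 mm by 190 mm) begins 51 mm behind the grasp point.
Start: joints at [53.944, 30.224, 82.088, -0, 67.689, -10.227], TCP at [0.272, 0.563, 0.242] pointing down, gripper open.
Joint ranges: [-176.69, 176.69], [-43.24, 126.21], [12.49, 139.97], [-82, 262], [0, 151.66], [-163.58, 163.58]. Speed limits (degrees/s): [159.86, 159.86, 180, 180, 180, 180].

## Interface

Orientations are given as a 3x3 rotation matrix whose columns are the frame's x, y, z axes.
In Python, from workcell import sense, viewer, job gives the robot as it stands. The module is installed in compiled form; this text tells all that it offers.
- The arm moves only by the tool servo_tool, never from a script. Its argument "series" is a list of rows, each an object of numbers: "tx", "ty", "tz": the shift along the tool's x, y, z in units of 60 mm (1.0 is 60 mm); "twist": the turn about the tool's z in units of 10 degrees (1.0 is 10 degrees). In form: [{"tx": .., "ty": .., "tz": .., "twist": ..}, ...]. A call has exactly 10 rows; each row shifts and turns the commanded pose from where the row before left it, along the tool's axes as they then stand; what a row does not reach is not made up. A row lasts 1/8 s, in which the tool goes at most 62.5 mm and 10.7 degrees, less where a joint would pass 70% of its speed; a pose out of reach is approached as far as the arm can. A call is refused whole if a number of a shift passes 1 or a number of a turn 1, either way. A call with a gripper value outside its range is refused whole. "claw" is the closure, from -1 (fully open) to 1 (shut), set as the call begins (left out, the last holds). The fingers move at their own pace and stop on an object; "squeeze" is the grip in N (left out, the last holds). Time passes only in rows, so rows that do not move let the fingers close, or fill a call up. It gives the time, the measured TCP pose, the force, the opening and the grip force at its end, in the units of the state.
- sense(): the state, without advancing time (a new reading comes with each control period).
- viewer.read_camera(name): name is "side" or "top"; returns a dict with "color" (420x560x3 uint8, blue, green, red), "z_map" (420x560 float32, m along the optical axis (not along the pixel's ray), 0 where there is no reading), "fovy" (degrees; the focal length in pixels is half the picture's height over the tangent of half this angle, whatever the lens; pixels are square), "cx", "cy" (the principal point, pixels), "extrinsics" (4x4, takes a point from camera to world coordinates). Camera axes: x right, y up, looking along -z (the intrinsics and any distortion apply to the point x, -y, -z); pixel columns grow to the right and rows downward; lengths in m; the calibration is good to about 2 mm. A picture is of the moment at which its call begins.
- job.finish_job(): hands the job in; it is judged then, once.
The state is a dict: "clock": time; "qpos": joint angles; "dq": joint speeds; "effort": joint torques, N m; "ee_pos": TCP position; "ee_rot": TCP orientation; "contact_force": force on the tool from outside, world axes, zero at the start; "moment": the same for the moment, N m; "grip_width": finger opening in m; "gripper_force": force on a finger pad.
Only numpy, scipy, OpenCV 4.12 (cv2) and the standard library are available. Lean on these libraries where they do the work, as an engineer would, in place of code of your own. Each camera call takes 0.05 s, during which the arm holds its last target. There are 200 camera calls.

## Task

Put the four pots that have lids away in the wooden carrying tray, each standing upright on the floor of the well made for its shape and size (small round, large round, square, oblong). Keep them upright and set them down rather than dropping them. Leave the two open pots, which still have to be washed, standing where they are on the bench.

Things in the scene. Friction and masses are not known exactly. Their poses are not given: they have to be found in the camera images.
- pot_small_round: The small round lidded pot: white glazed, a plain cylinder 40 mm in diameter, 0.09 to 0.18 kg. Its flat wooden lid, flush with the sides, tops out 58 mm above the underside, and a wooden knob 12 mm across stands 8 mm higher in the lid's middle. Loose, upright on the bench at the start, any yaw. Origin: centre of the underside, z up.
- pot_large_round: The large round lidded pot: white glazed, a plain cylinder 60 mm in diameter, 0.15 to 0.31 kg. Its flat wooden lid, flush with the sides, tops out 58 mm above the underside, and a wooden knob 12 mm across stands 8 mm higher in the lid's middle. Loose, upright on the bench at the start, any yaw. Origin: centre of the underside, z up.
- pot_square: The square lidded pot: white glazed, straight sides, 46 x 46 mm, 0.09 to 0.18 kg. Its flat wooden lid, flush with the sides, tops out 58 mm above the underside, and a wooden knob 12 mm across stands 8 mm higher in the lid's middle. Loose, upright on the bench at the start, any yaw. Origin: centre of the underside, z up, x and y square to its sides.
- pot_oblong: The oblong lidded pot: white glazed, straight sides, 62 mm along its x, 34 mm along its y, 0.09 to 0.18 kg. Its flat wooden lid, flush with the sides, tops out 58 mm above the underside, and a wooden knob 12 mm across stands 8 mm higher in the lid's middle. Loose, upright on the bench at the start, any yaw. Origin: centre of the underside, z up.
- open_round: Look-alike: a round white glazed pot without a lid, empty, 40 mm in diameter, 50 mm tall, walls 4 mm. It stays where it stands. Origin: centre of the underside, z up.
- open_square: Look-alike: a square white glazed pot without a lid, empty, 46 x 46 mm, 50 mm tall, walls 4 mm. It stays where it stands. Origin: centre of the underside, z up.
- well_small_round: A light-wood insert 100 x 100 x 20 mm, one of four fixed two by two in a square tray 214 mm wide whose walls stand no higher than the inserts. Origin: centre of the insert's underside, z up; the well is at its centre, its mouth 20 mm and its flat floor 6 mm above the origin (grey felt). Its well is round, 56 mm in diameter: the place of the small round pot.
- well_large_round: A light-wood insert 100 x 100 x 20 mm, one of four fixed two by two in a square tray 214 mm wide whose walls stand no higher than the inserts. Origin: centre of the insert's underside, z up; the well is at its centre, its mouth 20 mm and its flat floor 6 mm above the origin (grey felt). Its well is round, 76 mm in diameter: the place of the large round pot.
- well_square: A light-wood insert 100 x 100 x 20 mm, one of four fixed two by two in a square tray 214 mm wide whose walls stand no higher than the inserts. Origin: centre of the insert's underside, z up; the well is at its centre, its mouth 20 mm and its flat floor 6 mm above the origin (grey felt). Its well is square, 62 x 62 mm, its sides along the insert's x and y: the place of the square pot.
- well_oblong: A light-wood insert 100 x 100 x 20 mm, one of four fixed two by two in a square tray 214 mm wide whose walls stand no higher than the inserts. Origin: centre of the insert's underside, z up; the well is at its centre, its mouth 20 mm and its flat floor 6 mm above the origin (grey felt). Its well is oblong, 78 mm along the insert's x and 50 mm along its y: the place of the oblong pot.
There are look-alikes about, which are no part of the job. What is shaped like the open_round but black or yellow is not meant.

How it is judged:
By the outcome, as a careful person would: the job done as asked, in the order asked, and still so for the second after the job is handed in, with the robot touching nothing.
It also fails if it takes over 104 s, if anything falls off the work surface, if the arm or the gripper's body presses on something with over 40 N, if the wrist force passes 120 N, or if a joint passes its speed limit or range.

## Working session

There is one attempt and no reset: what is moved stays moved. The work goes in short steps, Python scripts to look and compute and a tool call to move; the robot and the scene stay as the last step left them, time stands still between calls to the robot, and variables do not carry over. Pictures are saved under pics/ and viewed, at most 14 in all, crops included, and the job is handed in when it is done.

Besides the shell and the picture viewer there is one more tool, called after ">>>" as a command line: name --argument value ..., lists and objects as JSON in quotes. servo_tool: Moves the arm, as the interface text tells. Its arguments: {"type":"object","properties":{"series":{"type":"array","items":{"type":"object","properties":{"tx":{"type":"number"},"ty":{"type":"number"},"tz":{"type":"number"},"twist":{"type":"number"}}}},"claw":{"type":"number"},"squeeze":{"type":"number"}},"required":["series"]}

```bash
mkdir -p pics
python3 - <<'E'
from workcell import sense, viewer
import cv2, numpy as np
s=sense(); print({k:np.round(v,3).tolist() for k,v in s.items()})
for n in("top","side"):
    c=viewer.read_camera(n); cv2.imwrite(f"pics/{n}0.png",c["color"]); np.savez(f"{n}0.npz",**c)
    print(n,c["fovy"],c["cx"],c["cy"],[k for k in c],np.round(c["extrinsics"],3).tolist())
E
```

```text
{'clock': 0.0, 'qpos': [53.944, 30.279, 82.157, 0.002, 67.689, -10.228], 'dq': [-0.029, -0.005, -0.019, -0.072, 0.104, 0.027], 'effort': [0.001, -44.005, -17.659, 0.063, 0.058, -0.0], 'ee_pos': [0.272, 0.562, 0.241], 'ee_rot': [[-0.9, 0.436, -0.001], [0.436, 0.9, -0.002], [0.0, -0.002, -1.0]], 'contact_force': [0.09, 0.055, 0.099], 'moment': [0.075, -0.04, -0.01], 'gripper_force': 0.0, 'grip_width': 0.087}
top 57.34299761993586 278.26136808185953 208.97366834388055 ['color', 'z_map', 'fovy', 'cx', 'cy', 'extrinsics'] [[-0.021, 0.99, -0.136, 0.472], [-1.0, -0.018, 0.026, 0.055], [0.023, 0.136, 0.99, 0.955], [0.0, 0.0, 0.0, 1.0]]
side 46.01785058819951 282.4718940685299 203.9373426357936 ['color', 'z_map', 'fovy', 'cx', 'cy', 'extrinsics'] [[0.751, 0.394, -0.529, 0.105], [-0.66, 0.464, -0.591, -0.521], [0.013, 0.793, 0.608, 0.626], [0.0, 0.0, 0.0, 1.0]]
```

View pics/top0.png

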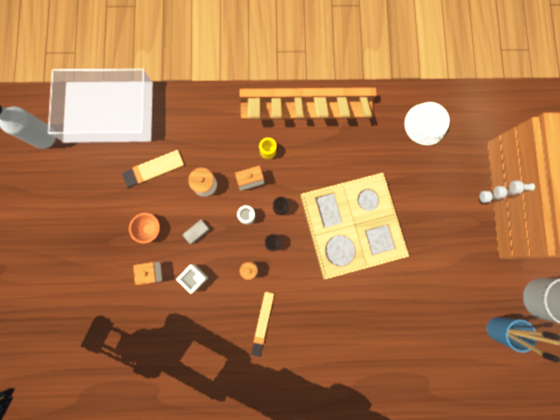

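View pics/side0.png

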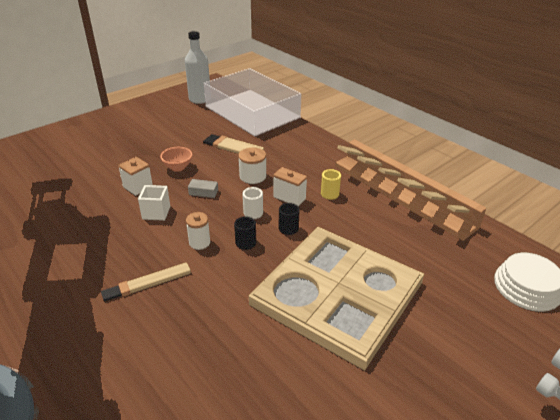

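The top view shows the lidded pots at (203,181) large round, (249,178) oblong, (249,270) small round and (147,273) square. The open pots are at (246,214) round and (192,279) square. Black look-alikes stand at (281,205) and (273,242), the yellow one at (268,148). The wells are at (329,210) oblong, (369,200) small round, (341,250) large round and (380,239) square.

```bash
cat > h.py <<'E'
import cv2, numpy as np
def K(c):
    f=c["color"].shape[0]/2/np.tan(np.radians(float(c["fovy"])/2)); return f,float(c["cx"]),float(c["cy"])
def cloud(c):
    f,cx,cy=K(c); z=c["z_map"]; v,u=np.mgrid[:z.shape[0],:z.shape[1]]
    P=np.stack([(u-cx)/f*z,-(v-cy)/f*z,-z,np.ones_like(z)],-1)@c["extrinsics"].T
    P=P[...,:3]; P[z<=0]=np.nan; return P
def proj(c,p):
    f,cx,cy=K(c); q=np.linalg.inv(c["extrinsics"])@np.r_[p,1]; return np.array([cx+f*q[0]/-q[2],cy-f*q[1]/-q[2]])
def ray(c,uv,h):
    f,cx,cy=K(c); E=c["extrinsics"]; d=E[:3,:3]@np.array([(uv[0]-cx)/f,-(uv[1]-cy)/f,-1]); o=E[:3,3]
    return o+d*(h-o[2])/d[2]
def tri(c1,a,c2,b):
    A=[];y=[]
    for c,uv in((c1,a),(c2,b)):
        o=c["extrinsics"][:3,3]; d=ray(c,uv,0)-o; d/=np.linalg.norm(d); M=np.eye(3)-np.outer(d,d); A.append(M); y.append(M@o)
    p=np.linalg.lstsq(np.vstack(A),np.hstack(y),rcond=None)[0]
    return p, [np.linalg.norm(A[i]@p-y[i]) for i in(0,1)]
E
python3 - <<'E'
from h import *
names={"LR":(203,181),"OB":(249,178),"SR":(249,270),"SQ":(147,273),"openR":(246,214),"openS":(192,279),"wOB":(329,210),"wSR":(369,200),"wLR":(341,250),"wSQ":(380,239)}
T=np.load("top0.npz");S=np.load("side0.npz")
T=dict(T);S=dict(S);CT=cloud(T);CS=cloud(S)
for n,C in(("top",CT),("side",CS)):
    # bench plane check
    m=np.abs(C[...,2])<0.012; 
    P=C[m&(C[...,0]>.25)&(C[...,0]<.75)&(np.abs(C[...,1])<.4)]; 
    A=np.c_[P[:,:2],np.ones(len(P))]; print(n,"bench fit",np.round(np.linalg.lstsq(A,P[:,2],rcond=None)[0],4),"std",P[:,2].std().round(4))
for k,uv in names.items():
    p=CT[uv[1],uv[0]]; 
    if np.isnan(p).any(): p=ray(T,uv,.05)
    print(k,"approx",p.round(3),"side px",proj(S,p).round(0))
    for n,C in(("top",CT),("side",CS)):
        near=np.linalg.norm(C[...,:2]-p[:2],axis=-1)<.06
        if k[0]!="w":
            m=near&(C[...,2]>.047)&(C[...,2]<.064)
        else: m=near&(C[...,2]>.0)&(C[...,2]<.013)
        m=m.astype(np.uint8); nl,L,st,ce=cv2.connectedComponentsWithStats(m)
        if nl<2: continue
        i=1+np.argmax(st[1:,4]); Q=C[L==i]; r=cv2.minAreaRect((Q[:,:2]*1000).astype(np.float32)); ci=cv2.minEnclosingCircle((Q[:,:2]*1000).astype(np.float32))
        print("  ",n,len(Q),"z med",np.median(Q[:,2]).round(4),"rect",np.round(r[0],1),np.round(r[1],1),round(r[2],1),"circ",np.round(ci[0],1),round(ci[1],1))
a=cv2.resize(T["color"][130:300,110:430],None,fx=2.5,fy=2.5,interpolation=cv2.INTER_CUBIC); cv2.imwrite("pics/crop1.png",a)
E
```

```text
top bench fit [0.0007 0.0016 0.0008] std 0.0027
side bench fit [ 0.0021  0.0002 -0.0008] std 0.0029
LR approx [0.665 0.208 0.057] side px [251. 154.]
   top 492 z med 0.0585 rect [668.8 213. ] [58.  58.7] 67.2 circ [669.6 213.8] 30.2
   side 394 z med 0.0568 rect [667.8 209.8] [61.  56.7] 50.3 circ [667.1 210.9] 31.2
OB approx [0.67  0.099 0.058] side px [287. 175.]
   top 363 z med 0.058 rect [677.8  99.1] [34.7 61.9] 16.1 circ [677.4  99.1] 34.0
   side 385 z med 0.0567 rect [676.1  96.4] [37.7 63.5] 16.2 circ [674.9  95.6] 34.4
SR approx [0.454 0.101 0.07 ] side px [196. 212.]
   top 212 z med 0.0588 rect [454.  103.9] [36.9 36.5] 88.8 circ [454.1 103.8] 19.7
   side 297 z med 0.0569 rect [452.8 100.9] [39.6 38.4] 39.7 circ [453.1 101.2] 21.2
SQ approx [0.452 0.335 0.057] side px [134. 165.]
   top 411 z med 0.0589 rect [453.2 340.6] [45.8 46.8] 7.5 circ [452.6 339.8] 30.8
   side 362 z med 0.0565 rect [452.1 338.4] [48.2 50.6] 9.0 circ [451.  338.9] 32.5
openR approx [0.591 0.111 0.003] side px [253. 209.]
   top 80 z med 0.0504 rect [586.7 108.1] [37.3 38.6] 46.2 circ [587.  108
[... 527 characters left out ...]
1.3] 39.8
wSR approx [ 0.62  -0.198  0.011] side px [380. 284.]
   top 278 z med 0.0112 rect [ 622.3 -195.1] [51.1 51.3] 88.4 circ [ 622.2 -195.2] 26.9
   side 474 z med 0.011 rect [ 625.8 -190.9] [47.1 49.9] 8.4 circ [ 625.7 -191. ] 26.7
wLR approx [ 0.497 -0.122  0.011] side px [296. 294.]
   top 563 z med 0.0114 rect [ 497.9 -118.5] [73.9 73.2] 32.2 circ [ 497.4 -118.8] 37.6
   side 1019 z med 0.0109 rect [ 500.7 -115.4] [68.2 70.1] 8.5 circ [ 500.6 -115.2] 37.6
wSQ approx [ 0.521 -0.219  0.013] side px [350. 321.]
   top 463 z med 0.0112 rect [ 522.  -218.8] [62.1 59.6] 13.9 circ [ 522.9 -219.1] 41.6
   side 1023 z med 0.011 rect [ 525.1 -215.8] [55.6 59.7] 13.8 circ [ 524.8 -215.9] 39.3
```

View pics/crop1.png

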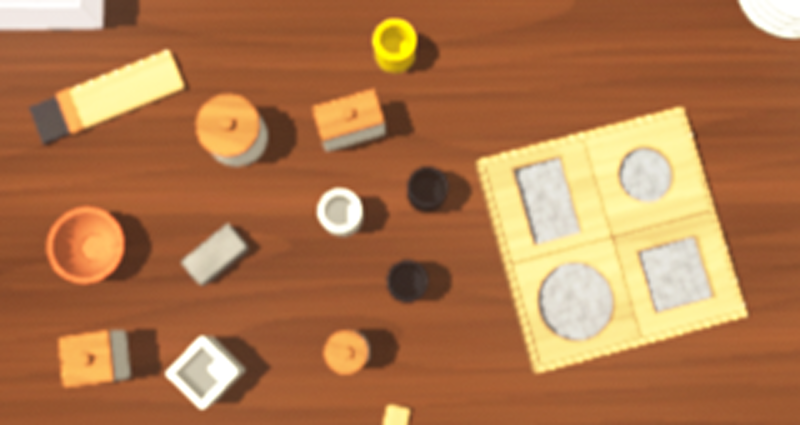

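The crop confirms all four lidded pots by lid and knob. The two views agree to about 3 mm, with lid tops at 0.058, well floors at 0.011 and a tray yaw of about 14°. I'll average the views and start with the small round pot.

```bash
cat > plan.py <<'E'
import sys, numpy as np
from workcell import sense
x,y,z,yaw=map(float,sys.argv[1:5]); s=sense(); R=np.array(s["ee_rot"]); p=np.array(s["ee_pos"])
d=R.T@(np.array([x,y,z])-p)/.06; cur=np.degrees(np.arctan2(R[1,1],R[0,1]))
t=(cur-yaw+90)%180-90
print("t",round(s["clock"],2),"pos",p.round(4),"yaw_y",cur.round(1),"q6",round(s["qpos"][5],1),"| tx ty tz",d.round(2),"twist",round(t/10,2))
E
python3 plan.py .4535 .1024 .15 60
```

```text
t 0.1 pos [0.2719 0.5621 0.2407] yaw_y 64.2 q6 -10.2 | tx ty tz [-6.06 -5.57  1.52] twist 0.42
```

>>> servo_tool --series '[{"tx":-0.4,"ty":-0.37},{"tx":-0.66,"ty":-0.6},{"tx":-0.66,"ty":-0.6},{"tx":-0.66,"ty":-0.6},{"tx":-0.66,"ty":-0.6},{"tx":-0.66,"ty":-0.6},{"tx":-0.66,"ty":-0.6,"tz":0.2},{"tx":-0.66,"ty":-0.6,"tz":0.2},{"tx":-0.64,"ty":-0.6,"tz":0.3},{"tx":-0.4,"ty":-0.4,"tz":0.4}]' --claw -0.4 --squeeze 20

```text
invalid input
```

```bash
python3 plan.py .4535 .1024 .04 60
```

```text
t 0.1 pos [0.2719 0.5621 0.2407] yaw_y 64.2 q6 -10.2 | tx ty tz [-6.06 -5.57  3.35] twist 0.42
```

>>> servo_tool --series '[{"tx":-0.4,"ty":-0.37,"tz":0,"twist":0},{"tx":-0.66,"ty":-0.6,"tz":0,"twist":0},{"tx":-0.66,"ty":-0.6,"tz":0,"twist":0},{"tx":-0.66,"ty":-0.6,"tz":0,"twist":0},{"tx":-0.66,"ty":-0.6,"tz":0,"twist":0},{"tx":-0.66,"ty":-0.6,"tz":0,"twist":0},{"tx":-0.66,"ty":-0.6,"tz":0.2,"twist":0},{"tx":-0.66,"ty":-0.6,"tz":0.2,"twist":0},{"tx":-0.64,"ty":-0.6,"tz":0.3,"twist":0},{"tx":-0.4,"ty":-0.4,"tz":0.4,"twist":0}]' --claw -0.4 --squeeze 20

```text
clock: 1.35
ee_pos: [0.4553, 0.1012, 0.1753]
ee_rot: [[-0.899, 0.437, 0.002], [0.437, 0.899, -0.0], [-0.002, 0.001, -1.0]]
contact_force: [0.4, -0.2, -0.4]
grip_width: 0.061
gripper_force: 0.0
```

```bash
python3 plan.py .4535 .1024 .04 60
```

```text
t 1.35 pos [0.4553 0.1012 0.1753] yaw_y 64.1 q6 -65.3 | tx ty tz [0.04 0.   2.26] twist 0.41
```

>>> servo_tool --series '[{"tx":0.03,"ty":0,"tz":0.2,"twist":0},{"tx":0,"ty":0,"tz":0.4,"twist":0},{"tx":0,"ty":0,"tz":0.4,"twist":0},{"tx":0,"ty":0,"tz":0.35,"twist":0},{"tx":0,"ty":0,"tz":0.3,"twist":0},{"tx":0,"ty":0,"tz":0.25,"twist":0},{"tx":0,"ty":0,"tz":0.2,"twist":0},{"tx":0,"ty":0,"tz":0.14,"twist":0},{"tx":0,"ty":0,"tz":0,"twist":0},{"tx":0,"ty":0,"tz":0,"twist":0}]'

```text
clock: 2.6
ee_pos: [0.4525, 0.1042, 0.0414]
ee_rot: [[-0.9, 0.436, 0.001], [0.436, 0.9, 0.0], [-0.001, 0.0, -1.0]]
contact_force: [0.3, -0.4, -0.4]
grip_width: 0.0604
gripper_force: 0.0
```

```bash
python3 - <<'E'
from workcell import sense,viewer
import cv2
print(sense()["qpos"])
c=viewer.read_camera("side"); cv2.imwrite("pics/s1.png",cv2.resize(c["color"][100:320,100:400],None,fx=2,fy=2))
E
python3 plan.py .4535 .1024 .04 60
```

```text
[-8.63647124e-01  3.94165756e+01  1.13411682e+02  2.59604597e-03
  2.71389604e+01 -6.50394010e+01]
t 2.65 pos [0.4526 0.1041 0.0416] yaw_y 64.2 q6 -65.0 | tx ty tz [-0.03 -0.02  0.03] twist 0.42
```

View pics/s1.png

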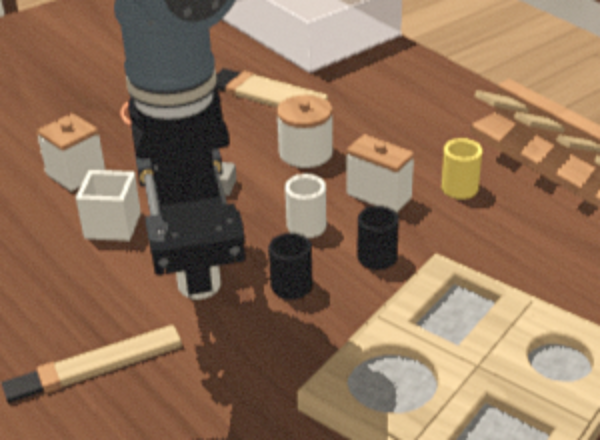

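The gripper straddles the small round pot at crop pixel (200,285), touching nothing. I'll close it.

>>> servo_tool --series '[{"tx":0,"ty":0,"tz":0,"twist":0},{"tx":0,"ty":0,"tz":0,"twist":0},{"tx":0,"ty":0,"tz":0,"twist":0},{"tx":0,"ty":0,"tz":0,"twist":0},{"tx":0,"ty":0,"tz":0,"twist":0},{"tx":0,"ty":0,"tz":-0.1,"twist":0},{"tx":0,"ty":0,"tz":-0.3,"twist":0},{"tx":0,"ty":0,"tz":-0.5,"twist":0},{"tx":0,"ty":0,"tz":-0.6,"twist":0},{"tx":0,"ty":0,"tz":-0.6,"twist":0}]' --claw 1 --squeeze 20

```text
clock: 3.9
ee_pos: [0.4517, 0.1042, 0.1681]
ee_rot: [[-0.9, 0.436, -0.001], [0.436, 0.9, 0.0], [0.001, -0.0, -1.0]]
contact_force: [0.2, 0.3, -1.8]
grip_width: 0.0392
gripper_force: 20.0
```

```bash
python3 plan.py .6217 -.1965 .08 64
```

```text
t 3.9 pos [0.4517 0.1042 0.1681] yaw_y 64.2 q6 -65.0 | tx ty tz [-4.74 -3.28  1.47] twist 0.02
```

>>> servo_tool --series '[{"tx":-0.3,"ty":-0.21,"tz":0,"twist":0},{"tx":-0.6,"ty":-0.41,"tz":0,"twist":0},{"tx":-0.6,"ty":-0.41,"tz":0,"twist":0},{"tx":-0.6,"ty":-0.42,"tz":0,"twist":0},{"tx":-0.6,"ty":-0.42,"tz":0,"twist":0},{"tx":-0.6,"ty":-0.42,"tz":0,"twist":0},{"tx":-0.6,"ty":-0.41,"tz":0,"twist":0},{"tx":-0.5,"ty":-0.35,"tz":0,"twist":0},{"tx":-0.34,"ty":-0.23,"tz":0,"twist":0},{"tx":0,"ty":0,"tz":0.4,"twist":0}]'

```text
clock: 5.15
ee_pos: [0.6249, -0.1999, 0.1446]
ee_rot: [[-0.899, 0.438, 0.006], [0.437, 0.899, -0.003], [-0.006, -0.0, -1.0]]
contact_force: [0.4, 0.2, -1.6]
grip_width: 0.0395
gripper_force: 20.0
```

```bash
python3 plan.py .6217 -.1965 .0535 64
```

```text
t 5.15 pos [ 0.6249 -0.1999  0.1446] yaw_y 64.1 q6 -91.5 | tx ty tz [0.08 0.03 1.52] twist 0.01
```

>>> servo_tool --series '[{"tx":0,"ty":0,"tz":0.2,"twist":0},{"tx":0,"ty":0,"tz":0.2,"twist":0},{"tx":0,"ty":0,"tz":0.2,"twist":0},{"tx":0,"ty":0,"tz":0.2,"twist":0},{"tx":0,"ty":0,"tz":0.1,"twist":0},{"tx":0,"ty":0,"tz":0.05,"twist":0},{"tx":0,"ty":0,"tz":0,"twist":0},{"tx":0,"ty":0,"tz":0,"twist":0},{"tx":0,"ty":0,"tz":0,"twist":0},{"tx":0,"ty":0,"tz":0,"twist":0}]'

```text
clock: 6.4
ee_pos: [0.6227, -0.197, 0.0864]
ee_rot: [[-0.9, 0.436, 0.0], [0.436, 0.9, -0.0], [-0.001, -0.0, -1.0]]
contact_force: [-0.3, -0.0, -1.1]
grip_width: 0.0397
gripper_force: 20.0
```

```bash
python3 plan.py .6217 -.1965 .0535 64;  python3 - <<'E'
from workcell import sense,viewer
import cv2
c=viewer.read_camera("side"); cv2.imwrite("pics/s2.png",cv2.resize(c["color"][150:370,230:530],None,fx=2,fy=2))
E
```

```text
t 6.4 pos [ 0.6227 -0.197   0.0864] yaw_y 64.2 q6 -91.5 | tx ty tz [0.02 0.   0.55] twist 0.02
```

View pics/s2.png

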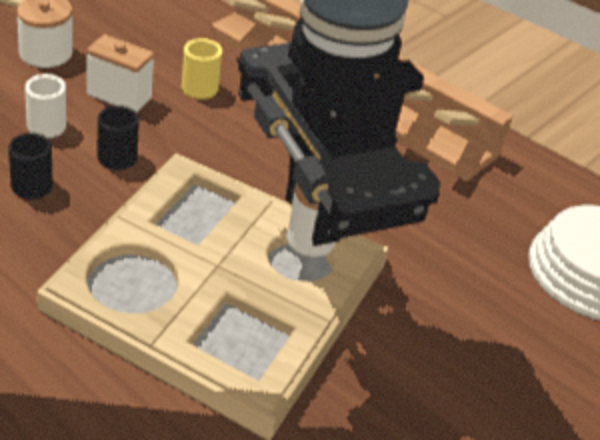

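The pot hangs upright over the small well at crop pixel (300,262). I'll lower it slowly.

>>> servo_tool --series '[{"tx":0,"ty":0,"tz":0.1,"twist":0},{"tx":0,"ty":0,"tz":0.12,"twist":0},{"tx":0,"ty":0,"tz":0.12,"twist":0},{"tx":0,"ty":0,"tz":0.1,"twist":0},{"tx":0,"ty":0,"tz":0.05,"twist":0},{"tx":0,"ty":0,"tz":0.03,"twist":0},{"tx":0,"ty":0,"tz":0.02,"twist":0},{"tx":0,"ty":0,"tz":0.01,"twist":0},{"tx":0,"ty":0,"tz":0,"twist":0},{"tx":0,"ty":0,"tz":0,"twist":0}]'

```text
clock: 7.7
ee_pos: [0.6226, -0.197, 0.0533]
ee_rot: [[-0.9, 0.436, 0.0], [0.436, 0.9, -0.0], [-0.0, -0.0, -1.0]]
contact_force: [-0.3, -0.0, -1.7]
grip_width: 0.0396
gripper_force: 20.0
```

>>> servo_tool --series '[{"tx":0,"ty":0,"tz":0.01,"twist":0},{"tx":0,"ty":0,"tz":0,"twist":0},{"tx":0,"ty":0,"tz":0.01,"twist":0},{"tx":0,"ty":0,"tz":0,"twist":0},{"tx":0,"ty":0,"tz":0.01,"twist":0},{"tx":0,"ty":0,"tz":0,"twist":0},{"tx":0,"ty":0,"tz":0,"twist":0},{"tx":0,"ty":0,"tz":0,"twist":0},{"tx":0,"ty":0,"tz":0,"twist":0},{"tx":0,"ty":0,"tz":0,"twist":0}]'

```text
clock: 8.95
ee_pos: [0.6226, -0.1969, 0.0523]
ee_rot: [[-0.9, 0.436, 0.0], [0.436, 0.9, -0.0], [-0.0, -0.0, -1.0]]
contact_force: [-2.2, 1.1, 5.3]
grip_width: 0.0394
gripper_force: 20.0
```

>>> servo_tool --series '[{"tx":0,"ty":0,"tz":0,"twist":0},{"tx":0,"ty":0,"tz":0,"twist":0},{"tx":0,"ty":0,"tz":0,"twist":0},{"tx":0,"ty":0,"tz":0,"twist":0},{"tx":0,"ty":0,"tz":-0.1,"twist":0},{"tx":0,"ty":0,"tz":-0.2,"twist":0},{"tx":0,"ty":0,"tz":-0.4,"twist":0},{"tx":0,"ty":0,"tz":-0.5,"twist":0},{"tx":0,"ty":0,"tz":-0.5,"twist":0},{"tx":0,"ty":0,"tz":-0.3,"twist":0}]' --claw -0.4

```text
clock: 10.2
ee_pos: [0.6234, -0.1973, 0.1741]
ee_rot: [[-0.9, 0.436, 0.003], [0.436, 0.9, -0.002], [-0.004, -0.0, -1.0]]
contact_force: [-0.3, -0.8, -0.1]
grip_width: 0.061
gripper_force: 0.0
```

```bash
python3 plan.py .668 .2115 .041 64
```

```text
t 10.2 pos [ 0.6234 -0.1973  0.1741] yaw_y 64.2 q6 -91.5 | tx ty tz [2.31 6.46 2.21] twist 0.02
```

>>> servo_tool --series '[{"tx":0.15,"ty":0.42,"tz":0,"twist":0},{"tx":0.25,"ty":0.7,"tz":0,"twist":0},{"tx":0.26,"ty":0.74,"tz":0,"twist":0},{"tx":0.26,"ty":0.74,"tz":0,"twist":0},{"tx":0.26,"ty":0.74,"tz":0,"twist":0},{"tx":0.26,"ty":0.74,"tz":0,"twist":0},{"tx":0.26,"ty":0.74,"tz":0,"twist":0},{"tx":0.26,"ty":0.7,"tz":0,"twist":0},{"tx":0.2,"ty":0.56,"tz":0,"twist":0},{"tx":0.15,"ty":0.38,"tz":0,"twist":0}]' --claw -0.9

```text
clock: 11.45
ee_pos: [0.6664, 0.2141, 0.1714]
ee_rot: [[-0.901, 0.434, -0.0], [0.434, 0.901, -0.0], [0.0, -0.0, -1.0]]
contact_force: [-0.9, -0.1, 0.3]
grip_width: 0.083
gripper_force: 0.0
```

>>> servo_tool --series '[{"tx":0,"ty":0,"tz":0.1,"twist":0},{"tx":0,"ty":0,"tz":0.3,"twist":0},{"tx":0,"ty":0,"tz":0.3,"twist":0},{"tx":0,"ty":0,"tz":0.2,"twist":0},{"tx":0,"ty":0,"tz":0.1,"twist":0},{"tx":0,"ty":0,"tz":0,"twist":0},{"tx":0,"ty":0,"tz":0,"twist":0},{"tx":0,"ty":0,"tz":0,"twist":0},{"tx":0,"ty":0,"tz":0,"twist":0},{"tx":0,"ty":0,"tz":0,"twist":0}]'

```text
clock: 12.7
ee_pos: [0.6668, 0.2124, 0.1117]
ee_rot: [[-0.9, 0.436, 0.0], [0.436, 0.9, 0.0], [-0.0, 0.0, -1.0]]
contact_force: [-0.1, 0.4, 0.5]
grip_width: 0.0826
gripper_force: 0.0
```

```bash
python3 plan.py .668 .2115 .041 64
```

```text
t 12.7 pos [0.6668 0.2124 0.1117] yaw_y 64.2 q6 -55.6 | tx ty tz [-0.02 -0.    1.18] twist 0.02
```

>>> servo_tool --series '[{"tx":-0.02,"ty":0,"tz":0.1,"twist":0},{"tx":0,"ty":0,"tz":0.2,"twist":0},{"tx":0,"ty":0,"tz":0.2,"twist":0},{"tx":0,"ty":0,"tz":0.2,"twist":0},{"tx":0,"ty":0,"tz":0.2,"twist":0},{"tx":0,"ty":0,"tz":0.14,"twist":0},{"tx":0,"ty":0,"tz":0.1,"twist":0},{"tx":0,"ty":0,"tz":0.04,"twist":0},{"tx":0,"ty":0,"tz":0,"twist":0},{"tx":0,"ty":0,"tz":0,"twist":0}]'

```text
clock: 13.95
ee_pos: [0.6681, 0.2119, 0.0411]
ee_rot: [[-0.9, 0.436, 0.001], [0.436, 0.9, 0.0], [-0.001, 0.001, -1.0]]
contact_force: [0.2, 1.0, -0.4]
grip_width: 0.0824
gripper_force: 0.0
```

>>> servo_tool --series '[{"tx":0,"ty":0,"tz":0,"twist":0},{"tx":0,"ty":0,"tz":0,"twist":0},{"tx":0,"ty":0,"tz":0,"twist":0},{"tx":0,"ty":0,"tz":0,"twist":0},{"tx":0,"ty":0,"tz":0,"twist":0},{"tx":0,"ty":0,"tz":0,"twist":0},{"tx":0,"ty":0,"tz":-0.2,"twist":0},{"tx":0,"ty":0,"tz":-0.6,"twist":0},{"tx":0,"ty":0,"tz":-0.7,"twist":0},{"tx":0,"ty":0,"tz":-0.6,"twist":0}]' --claw 1 --squeeze 25

```text
clock: 15.2
ee_pos: [0.6675, 0.2116, 0.1682]
ee_rot: [[-0.9, 0.436, -0.0], [0.436, 0.9, -0.0], [-0.0, -0.0, -1.0]]
contact_force: [0.9, 0.1, -2.5]
grip_width: 0.0596
gripper_force: 25.0
```

```bash
python3 plan.py .4975 -.1195 .054 64
```

```text
t 15.2 pos [0.6675 0.2116 0.1682] yaw_y 64.2 q6 -55.7 | tx ty tz [ 0.15 -6.2   1.91] twist 0.02
```

>>> servo_tool --series '[{"tx":0,"ty":-0.3,"tz":0,"twist":0},{"tx":0,"ty":-0.6,"tz":0,"twist":0},{"tx":0,"ty":-0.75,"tz":0,"twist":0},{"tx":0.05,"ty":-0.8,"tz":0,"twist":0},{"tx":0.05,"ty":-0.8,"tz":0,"twist":0},{"tx":0.05,"ty":-0.8,"tz":0,"twist":0},{"tx":0,"ty":-0.75,"tz":0,"twist":0},{"tx":0,"ty":-0.7,"tz":0,"twist":0},{"tx":0,"ty":-0.45,"tz":0,"twist":0},{"tx":0,"ty":-0.25,"tz":0,"twist":0}]'

```text
clock: 16.45
ee_pos: [0.4949, -0.1201, 0.1653]
ee_rot: [[-0.899, 0.438, -0.004], [0.438, 0.899, 0.001], [0.004, -0.0, -1.0]]
contact_force: [-0.4, 0.3, -3.2]
grip_width: 0.0596
gripper_force: 25.0
```

>>> servo_tool --series '[{"tx":0,"ty":0,"tz":0.1,"twist":0},{"tx":0,"ty":0,"tz":0.25,"twist":0},{"tx":0,"ty":0,"tz":0.35,"twist":0},{"tx":0,"ty":0,"tz":0.3,"twist":0},{"tx":0,"ty":0,"tz":0.25,"twist":0},{"tx":0,"ty":0,"tz":0.1,"twist":0},{"tx":0,"ty":0,"tz":0,"twist":0},{"tx":0,"ty":0,"tz":0,"twist":0},{"tx":0,"ty":0,"tz":0,"twist":0},{"tx":0,"ty":0,"tz":0,"twist":0}]'

```text
clock: 17.7
ee_pos: [0.4978, -0.1193, 0.086]
ee_rot: [[-0.9, 0.436, 0.001], [0.436, 0.9, -0.0], [-0.001, -0.0, -1.0]]
contact_force: [0.2, 1.0, -2.2]
grip_width: 0.0598
gripper_force: 25.0
```

```bash
python3 plan.py .4975 -.1195 .053 64;  python3 - <<'E'
from workcell import sense,viewer
import cv2
c=viewer.read_camera("side"); cv2.imwrite("pics/s3.png",cv2.resize(c["color"][150:370,200:500],None,fx=2,fy=2))
E
```

```text
t 17.7 pos [ 0.4978 -0.1193  0.086 ] yaw_y 64.2 q6 -90.2 | tx ty tz [ 0.   -0.01  0.55] twist 0.02
```

View pics/s3.png

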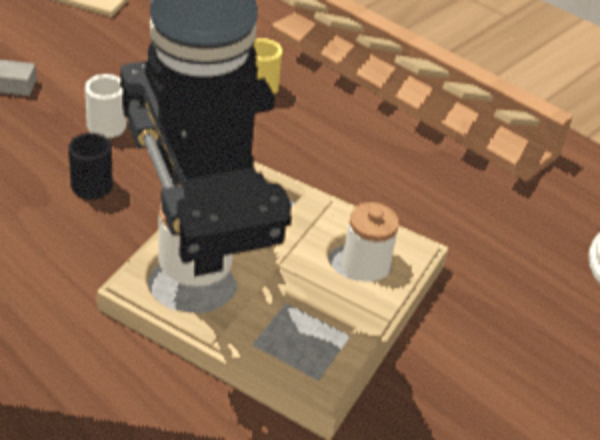

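The small round pot stands in its well at crop pixel (370,255), and the large pot is over its own well at (193,275). I'll lower it.

>>> servo_tool --series '[{"tx":0,"ty":0,"tz":0.1,"twist":0},{"tx":0,"ty":0,"tz":0.12,"twist":0},{"tx":0,"ty":0,"tz":0.12,"twist":0},{"tx":0,"ty":0,"tz":0.1,"twist":0},{"tx":0,"ty":0,"tz":0.05,"twist":0},{"tx":0,"ty":0,"tz":0.03,"twist":0},{"tx":0,"ty":0,"tz":0.02,"twist":0},{"tx":0,"ty":0,"tz":0.02,"twist":0},{"tx":0,"ty":0,"tz":0,"twist":0},{"tx":0,"ty":0,"tz":0,"twist":0}]'

```text
clock: 19.0
ee_pos: [0.4976, -0.1191, 0.0521]
ee_rot: [[-0.9, 0.436, 0.0], [0.436, 0.9, -0.0], [-0.0, 0.0, -1.0]]
contact_force: [0.2, -0.2, -1.8]
grip_width: 0.0595
gripper_force: 25.0
```

>>> servo_tool --series '[{"tx":0,"ty":0,"tz":0.01,"twist":0},{"tx":0,"ty":0,"tz":0,"twist":0},{"tx":0,"ty":0,"tz":0.005,"twist":0},{"tx":0,"ty":0,"tz":0,"twist":0},{"tx":0,"ty":0,"tz":0,"twist":0},{"tx":0,"ty":0,"tz":0,"twist":0},{"tx":0,"ty":0,"tz":0,"twist":0},{"tx":0,"ty":0,"tz":0,"twist":0},{"tx":0,"ty":0,"tz":0,"twist":0},{"tx":0,"ty":0,"tz":0,"twist":0}]'

```text
clock: 20.25
ee_pos: [0.4977, -0.1192, 0.0516]
ee_rot: [[-0.9, 0.436, 0.001], [0.436, 0.9, -0.0], [-0.001, -0.0, -1.0]]
contact_force: [-0.7, 0.1, 4.7]
grip_width: 0.0595
gripper_force: 25.0
```

>>> servo_tool --series '[{"tx":0,"ty":0,"tz":0,"twist":0},{"tx":0,"ty":0,"tz":0,"twist":0},{"tx":0,"ty":0,"tz":0,"twist":0},{"tx":0,"ty":0,"tz":0,"twist":0},{"tx":0,"ty":0,"tz":-0.1,"twist":0},{"tx":0,"ty":0,"tz":-0.2,"twist":0},{"tx":0,"ty":0,"tz":-0.4,"twist":0},{"tx":0,"ty":0,"tz":-0.5,"twist":0},{"tx":0,"ty":0,"tz":-0.5,"twist":0},{"tx":0,"ty":0,"tz":-0.3,"twist":0}]' --claw -0.85

```text
clock: 21.5
ee_pos: [0.4981, -0.1193, 0.1735]
ee_rot: [[-0.9, 0.436, 0.003], [0.436, 0.9, -0.001], [-0.003, 0.0, -1.0]]
contact_force: [0.6, 0.1, -0.9]
grip_width: 0.0804
gripper_force: 0.0
```

```bash
python3 plan.py .4526 .3395 .041 98.2
```

```text
t 21.5 pos [ 0.4981 -0.1193  0.1735] yaw_y 64.2 q6 -90.2 | tx ty tz [4.02 6.55 2.2 ] twist -3.4
```

>>> servo_tool --series '[{"tx":0.25,"ty":0.4,"tz":0,"twist":0},{"tx":0.44,"ty":0.72,"tz":0,"twist":0},{"tx":0.45,"ty":0.74,"tz":0,"twist":0},{"tx":0.45,"ty":0.74,"tz":0,"twist":0},{"tx":0.45,"ty":0.74,"tz":0,"twist":0},{"tx":0.45,"ty":0.74,"tz":0,"twist":0},{"tx":0.45,"ty":0.74,"tz":0,"twist":0},{"tx":0.45,"ty":0.72,"tz":0,"twist":0},{"tx":0.4,"ty":0.6,"tz":0,"twist":0},{"tx":0.23,"ty":0.41,"tz":0,"twist":0}]' --claw -0.52

```text
clock: 22.75
ee_pos: [0.4509, 0.3418, 0.1721]
ee_rot: [[-0.901, 0.434, 0.001], [0.434, 0.901, 0.001], [-0.001, 0.001, -1.0]]
contact_force: [0.4, -0.0, -0.6]
grip_width: 0.0663
gripper_force: 0.0
```

>>> servo_tool --series '[{"tx":0,"ty":0,"tz":0,"twist":-0.5},{"tx":0,"ty":0,"tz":0.1,"twist":-0.7},{"tx":0,"ty":0,"tz":0.2,"twist":-0.7},{"tx":0,"ty":0,"tz":0.3,"twist":-0.7},{"tx":0,"ty":0,"tz":0.2,"twist":-0.5},{"tx":0,"ty":0,"tz":0.1,"twist":-0.3},{"tx":0,"ty":0,"tz":0,"twist":0},{"tx":0,"ty":0,"tz":0,"twist":0},{"tx":0,"ty":0,"tz":0,"twist":0},{"tx":0,"ty":0,"tz":0,"twist":0}]'

```text
clock: 24.0
ee_pos: [0.4518, 0.3398, 0.1174]
ee_rot: [[-0.99, -0.142, 0.001], [-0.142, 0.99, 0.0], [-0.001, 0.0, -1.0]]
contact_force: [0.0, 0.2, -0.0]
grip_width: 0.0659
gripper_force: 0.0
```

```bash
python3 plan.py .4526 .3395 .041 98.2
```

```text
t 24.0 pos [0.4518 0.3398 0.1174] yaw_y 98.2 q6 -72.5 | tx ty tz [-0.01 -0.01  1.27] twist -0.0
```

>>> servo_tool --series '[{"tx":-0.01,"ty":0,"tz":0.15,"twist":0},{"tx":0,"ty":0,"tz":0.2,"twist":0},{"tx":0,"ty":0,"tz":0.22,"twist":0},{"tx":0,"ty":0,"tz":0.22,"twist":0},{"tx":0,"ty":0,"tz":0.2,"twist":0},{"tx":0,"ty":0,"tz":0.14,"twist":0},{"tx":0,"ty":0,"tz":0.1,"twist":0},{"tx":0,"ty":0,"tz":0.04,"twist":0},{"tx":0,"ty":0,"tz":0,"twist":0},{"tx":0,"ty":0,"tz":0,"twist":0}]'

```text
clock: 25.25
ee_pos: [0.4526, 0.3399, 0.0412]
ee_rot: [[-0.99, -0.142, 0.001], [-0.142, 0.99, 0.0], [-0.001, 0.0, -1.0]]
contact_force: [0.0, -0.2, 0.1]
grip_width: 0.0658
gripper_force: 0.0
```

>>> servo_tool --series '[{"tx":0,"ty":0,"tz":0,"twist":0},{"tx":0,"ty":0,"tz":0,"twist":0},{"tx":0,"ty":0,"tz":0,"twist":0},{"tx":0,"ty":0,"tz":0,"twist":0},{"tx":0,"ty":0,"tz":0,"twist":0},{"tx":0,"ty":0,"tz":0,"twist":0},{"tx":0,"ty":0,"tz":-0.2,"twist":0},{"tx":0,"ty":0,"tz":-0.6,"twist":0},{"tx":0,"ty":0,"tz":-0.7,"twist":0},{"tx":0,"ty":0,"tz":-0.6,"twist":0}]' --claw 1 --squeeze 20

```text
clock: 26.5
ee_pos: [0.4523, 0.3398, 0.1687]
ee_rot: [[-0.99, -0.142, 0.001], [-0.142, 0.99, 0.0], [-0.001, 0.0, -1.0]]
contact_force: [0.5, 0.3, -1.9]
grip_width: 0.0459
gripper_force: 19.9
```

```bash
python3 plan.py .522 -.219 .052 103.8
```

```text
t 26.5 pos [0.4523 0.3398 0.1687] yaw_y 98.2 q6 -72.6 | tx ty tz [ 0.17 -9.38  1.94] twist -0.56
```

>>> servo_tool --series '[{"tx":0,"ty":-0.4,"tz":0,"twist":0},{"tx":0,"ty":-0.7,"tz":0,"twist":0},{"tx":0.02,"ty":-0.85,"tz":0,"twist":0},{"tx":0.02,"ty":-0.9,"tz":0,"twist":0},{"tx":0.02,"ty":-0.9,"tz":0,"twist":0},{"tx":0.02,"ty":-0.9,"tz":0,"twist":0},{"tx":0.02,"ty":-0.9,"tz":0,"twist":0},{"tx":0.02,"ty":-0.9,"tz":0,"twist":0},{"tx":0.02,"ty":-0.85,"tz":0,"twist":0},{"tx":0.02,"ty":-0.8,"tz":0,"twist":0}]'

```text
clock: 27.75
ee_pos: [0.5118, -0.1445, 0.1674]
ee_rot: [[-0.99, -0.141, 0.0], [-0.141, 0.99, -0.0], [-0.0, -0.0, -1.0]]
contact_force: [0.6, 0.8, -1.0]
grip_width: 0.0461
gripper_force: 19.9
```

>>> servo_tool --series '[{"tx":0.01,"ty":-0.65,"tz":0,"twist":0},{"tx":0,"ty":-0.4,"tz":0,"twist":0},{"tx":0,"ty":-0.23,"tz":0,"twist":0},{"tx":0,"ty":0,"tz":0.2,"twist":-0.2},{"tx":0,"ty":0,"tz":0.4,"twist":-0.3},{"tx":0,"ty":0,"tz":0.4,"twist":-0.06},{"tx":0,"ty":0,"tz":0.25,"twist":0},{"tx":0,"ty":0,"tz":0.1,"twist":0},{"tx":0,"ty":0,"tz":0,"twist":0},{"tx":0,"ty":0,"tz":0,"twist":0}]'

```text
clock: 29.0
ee_pos: [0.5227, -0.2189, 0.0866]
ee_rot: [[-0.971, -0.238, 0.001], [-0.238, 0.971, -0.001], [-0.001, -0.001, -1.0]]
contact_force: [0.3, -0.6, -1.4]
grip_width: 0.0456
gripper_force: 19.9
```

```bash
python3 plan.py .522 -.219 .052 103.8;  python3 - <<'E'
from workcell import sense,viewer
import cv2
c=viewer.read_camera("side"); cv2.imwrite("pics/s4.png",cv2.resize(c["color"][170:390,220:520],None,fx=2,fy=2))
E
```

```text
t 29.0 pos [ 0.5227 -0.2189  0.0866] yaw_y 103.8 q6 -137.8 | tx ty tz [0.01 0.   0.58] twist -0.0
```

View pics/s4.png

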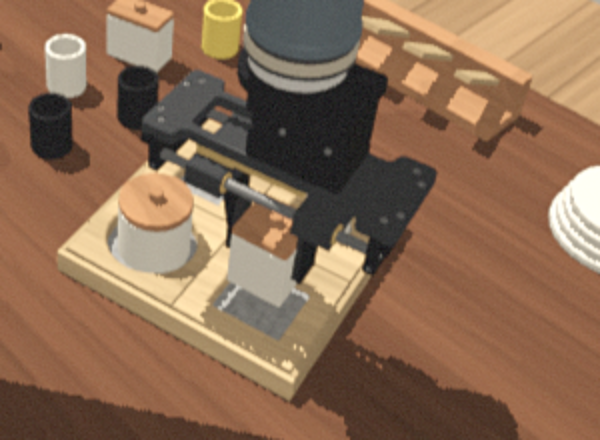

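The large round pot stands in its well at crop pixel (155,225), and the square one hangs aligned over its own at (262,295). I'll lower it.

>>> servo_tool --series '[{"tx":0,"ty":0,"tz":0.1,"twist":0},{"tx":0,"ty":0,"tz":0.12,"twist":0},{"tx":0,"ty":0,"tz":0.12,"twist":0},{"tx":0,"ty":0,"tz":0.1,"twist":0},{"tx":0,"ty":0,"tz":0.05,"twist":0},{"tx":0,"ty":0,"tz":0.04,"twist":0},{"tx":0,"ty":0,"tz":0.03,"twist":0},{"tx":0,"ty":0,"tz":0.02,"twist":0},{"tx":0,"ty":0,"tz":0,"twist":0},{"tx":0,"ty":0,"tz":0,"twist":0}]'

```text
clock: 30.3
ee_pos: [0.5223, -0.2188, 0.052]
ee_rot: [[-0.971, -0.238, 0.0], [-0.238, 0.971, -0.0], [-0.0, -0.0, -1.0]]
contact_force: [-2.2, 1.5, 5.2]
grip_width: 0.046
gripper_force: 19.9
```

>>> servo_tool --series '[{"tx":0,"ty":0,"tz":0,"twist":0},{"tx":0,"ty":0,"tz":0,"twist":0},{"tx":0,"ty":0,"tz":0,"twist":0},{"tx":0,"ty":0,"tz":0,"twist":0},{"tx":0,"ty":0,"tz":-0.1,"twist":0},{"tx":0,"ty":0,"tz":-0.2,"twist":0},{"tx":0,"ty":0,"tz":-0.4,"twist":0},{"tx":0,"ty":0,"tz":-0.5,"twist":0},{"tx":0,"ty":0,"tz":-0.5,"twist":0},{"tx":0,"ty":0,"tz":-0.3,"twist":0}]' --claw -0.5

```text
clock: 31.55
ee_pos: [0.5228, -0.2191, 0.1737]
ee_rot: [[-0.971, -0.238, 0.003], [-0.238, 0.971, -0.002], [-0.002, -0.002, -1.0]]
contact_force: [-0.0, 0.0, 0.3]
grip_width: 0.0653
gripper_force: 0.0
```

```bash
python3 plan.py .677 .0977 .041 16.1
```

```text
t 31.55 pos [ 0.5228 -0.2191  0.1737] yaw_y 103.8 q6 -137.8 | tx ty tz [-3.75  4.52  2.21] twist 8.77
```

>>> servo_tool --series '[{"tx":-0.2,"ty":0.24,"tz":0,"twist":0},{"tx":-0.42,"ty":0.5,"tz":0,"twist":0},{"tx":-0.42,"ty":0.51,"tz":0,"twist":0},{"tx":-0.42,"ty":0.51,"tz":0,"twist":0},{"tx":-0.42,"ty":0.51,"tz":0,"twist":0},{"tx":-0.42,"ty":0.51,"tz":0,"twist":0},{"tx":-0.42,"ty":0.51,"tz":0,"twist":0},{"tx":-0.42,"ty":0.5,"tz":0,"twist":0},{"tx":-0.4,"ty":0.48,"tz":0,"twist":0},{"tx":-0.21,"ty":0.25,"tz":0,"twist":0}]'

```text
clock: 32.8
ee_pos: [0.6758, 0.1013, 0.17]
ee_rot: [[-0.971, -0.241, -0.002], [-0.241, 0.971, 0.0], [0.002, 0.001, -1.0]]
contact_force: [-0.2, -0.5, -1.0]
grip_width: 0.0656
gripper_force: 0.0
```

>>> servo_tool --series '[{"tx":0,"ty":0,"tz":0,"twist":0.5},{"tx":0,"ty":0,"tz":0,"twist":0.95},{"tx":0,"ty":0,"tz":0,"twist":0.95},{"tx":0,"ty":0,"tz":0,"twist":1},{"tx":0,"ty":0,"tz":0.1,"twist":1},{"tx":0,"ty":0,"tz":0.2,"twist":1},{"tx":0,"ty":0,"tz":0.2,"twist":1},{"tx":0,"ty":0,"tz":0.2,"twist":0.95},{"tx":0,"ty":0,"tz":0.2,"twist":0.92},{"tx":0,"ty":0,"tz":0.1,"twist":0.5}]'

```text
clock: 34.05
ee_pos: [0.6749, 0.0982, 0.1095]
ee_rot: [[-0.273, 0.962, -0.003], [0.962, 0.273, -0.0], [0.001, -0.003, -1.0]]
contact_force: [-1.0, 0.5, 0.7]
grip_width: 0.0655
gripper_force: 0.0
```

```bash
python3 plan.py .677 .0977 .041 16.1
```

```text
t 34.05 pos [0.6749 0.0982 0.1095] yaw_y 15.9 q6 -16.9 | tx ty tz [-0.02  0.04  1.14] twist -0.02
```

>>> servo_tool --series '[{"tx":-0.01,"ty":0.03,"tz":0.1,"twist":0},{"tx":0,"ty":0,"tz":0.2,"twist":0},{"tx":0,"ty":0,"tz":0.2,"twist":0},{"tx":0,"ty":0,"tz":0.2,"twist":0},{"tx":0,"ty":0,"tz":0.18,"twist":0},{"tx":0,"ty":0,"tz":0.13,"twist":0},{"tx":0,"ty":0,"tz":0.1,"twist":0},{"tx":0,"ty":0,"tz":0.03,"twist":0},{"tx":0,"ty":0,"tz":0,"twist":0},{"tx":0,"ty":0,"tz":0,"twist":0}]'

```text
clock: 35.3
ee_pos: [0.6784, 0.0982, 0.0431]
ee_rot: [[-0.277, 0.961, 0.001], [0.961, 0.277, -0.0], [-0.0, 0.001, -1.0]]
contact_force: [-0.5, 0.0, 1.2]
grip_width: 0.0653
gripper_force: 0.0
```

>>> servo_tool --series '[{"tx":0,"ty":0,"tz":0,"twist":0},{"tx":0,"ty":0,"tz":0,"twist":0},{"tx":0,"ty":0,"tz":0,"twist":0},{"tx":0,"ty":0,"tz":0,"twist":0},{"tx":0,"ty":0,"tz":0,"twist":0},{"tx":0,"ty":0,"tz":0,"twist":0},{"tx":0,"ty":0,"tz":-0.2,"twist":0},{"tx":0,"ty":0,"tz":-0.6,"twist":0},{"tx":0,"ty":0,"tz":-0.7,"twist":0},{"tx":0,"ty":0,"tz":-0.6,"twist":0}]' --claw 1 --squeeze 20

```text
clock: 36.55
ee_pos: [0.6782, 0.0981, 0.1708]
ee_rot: [[-0.277, 0.961, 0.001], [0.961, 0.277, 0.0], [-0.0, 0.001, -1.0]]
contact_force: [0.5, -0.6, -1.9]
grip_width: 0.0335
gripper_force: 20.0
```

```bash
python3 plan.py .5975 -.0955 .052 103.8
```

```text
t 36.55 pos [0.6782 0.0981 0.1708] yaw_y 16.1 q6 -17.2 | tx ty tz [-2.73 -2.19  1.98] twist -8.77
```

>>> servo_tool --series '[{"tx":-0.15,"ty":-0.12,"tz":0,"twist":0},{"tx":-0.3,"ty":-0.24,"tz":0,"twist":0},{"tx":-0.35,"ty":-0.28,"tz":0,"twist":0},{"tx":-0.35,"ty":-0.28,"tz":0,"twist":0},{"tx":-0.35,"ty":-0.28,"tz":0,"twist":0},{"tx":-0.35,"ty":-0.28,"tz":0,"twist":0},{"tx":-0.35,"ty":-0.28,"tz":0,"twist":0},{"tx":-0.3,"ty":-0.24,"tz":0,"twist":0},{"tx":-0.15,"ty":-0.14,"tz":0,"twist":0},{"tx":-0.08,"ty":-0.05,"tz":0,"twist":0}]'

```text
clock: 37.8
ee_pos: [0.5957, -0.0964, 0.1676]
ee_rot: [[-0.275, 0.961, -0.003], [0.961, 0.275, 0.001], [0.002, -0.002, -1.0]]
contact_force: [0.3, -0.1, -1.4]
grip_width: 0.0337
gripper_force: 20.0
```

>>> servo_tool --series '[{"tx":0,"ty":0,"tz":0,"twist":-0.5},{"tx":0,"ty":0,"tz":0,"twist":-0.95},{"tx":0,"ty":0,"tz":0,"twist":-0.95},{"tx":0,"ty":0,"tz":0,"twist":-1},{"tx":0,"ty":0,"tz":0,"twist":-1},{"tx":0,"ty":0,"tz":0,"twist":-1},{"tx":0,"ty":0,"tz":0,"twist":-1},{"tx":0,"ty":0,"tz":0,"twist":-0.95},{"tx":0,"ty":0,"tz":0,"twist":-0.92},{"tx":0,"ty":0,"tz":0,"twist":-0.5}]'

```text
clock: 39.05
ee_pos: [0.597, -0.095, 0.1682]
ee_rot: [[-0.97, -0.242, -0.001], [-0.242, 0.97, 0.0], [0.0, 0.001, -1.0]]
contact_force: [-0.3, 0.1, -1.1]
grip_width: 0.0336
gripper_force: 20.0
```

>>> servo_tool --series '[{"tx":0,"ty":0,"tz":0.2,"twist":0},{"tx":0,"ty":0,"tz":0.3,"twist":0},{"tx":0,"ty":0,"tz":0.35,"twist":0},{"tx":0,"ty":0,"tz":0.3,"twist":0},{"tx":0,"ty":0,"tz":0.15,"twist":0},{"tx":0,"ty":0,"tz":0.05,"twist":0},{"tx":0,"ty":0,"tz":0,"twist":0},{"tx":0,"ty":0,"tz":0,"twist":0},{"tx":0,"ty":0,"tz":0,"twist":0},{"tx":0,"ty":0,"tz":0,"twist":0}]'

```text
clock: 40.3
ee_pos: [0.5973, -0.0957, 0.0881]
ee_rot: [[-0.971, -0.238, 0.001], [-0.238, 0.971, -0.0], [-0.001, -0.0, -1.0]]
contact_force: [-0.6, 0.3, -2.1]
grip_width: 0.0338
gripper_force: 20.0
```

```bash
python3 plan.py .5975 -.0955 .054 103.8;  python3 - <<'E'
from workcell import sense,viewer
import cv2
c=viewer.read_camera("side"); cv2.imwrite("pics/s5.png",cv2.resize(c["color"][150:370,220:520],None,fx=2,fy=2))
E
```

```text
t 40.3 pos [ 0.5973 -0.0957  0.0881] yaw_y 103.8 q6 -123.4 | tx ty tz [-0.    0.    0.57] twist -0.0
```

View pics/s5.png

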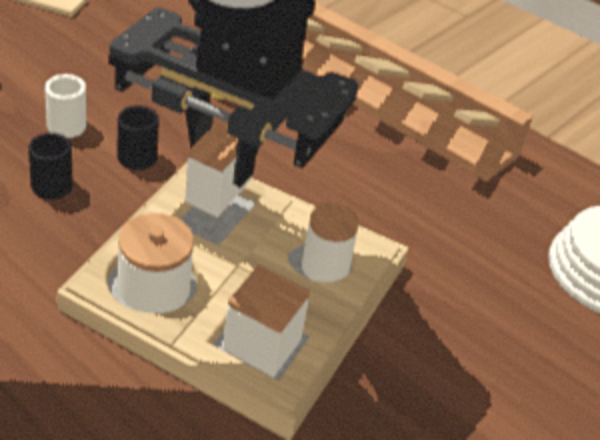

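The other three pots are seated, and the oblong one hangs aligned over its well at crop pixel (212,205). I'll lower it.

>>> servo_tool --series '[{"tx":0,"ty":0,"tz":0.1,"twist":0},{"tx":0,"ty":0,"tz":0.12,"twist":0},{"tx":0,"ty":0,"tz":0.12,"twist":0},{"tx":0,"ty":0,"tz":0.1,"twist":0},{"tx":0,"ty":0,"tz":0.05,"twist":0},{"tx":0,"ty":0,"tz":0.04,"twist":0},{"tx":0,"ty":0,"tz":0.03,"twist":0},{"tx":0,"ty":0,"tz":0.01,"twist":0},{"tx":0,"ty":0,"tz":0,"twist":0},{"tx":0,"ty":0,"tz":0,"twist":0}]'

```text
clock: 41.6
ee_pos: [0.5972, -0.0956, 0.0536]
ee_rot: [[-0.971, -0.238, 0.0], [-0.238, 0.971, -0.0], [-0.0, -0.0, -1.0]]
contact_force: [-0.4, -0.1, 0.6]
grip_width: 0.0338
gripper_force: 20.0
```

>>> servo_tool --series '[{"tx":0,"ty":0,"tz":0,"twist":0},{"tx":0,"ty":0,"tz":0,"twist":0},{"tx":0,"ty":0,"tz":0,"twist":0},{"tx":0,"ty":0,"tz":0,"twist":0},{"tx":0,"ty":0,"tz":-0.1,"twist":0},{"tx":0,"ty":0,"tz":-0.2,"twist":0},{"tx":0,"ty":0,"tz":-0.4,"twist":0},{"tx":0,"ty":0,"tz":-0.6,"twist":0},{"tx":0,"ty":0,"tz":-0.7,"twist":0},{"tx":0,"ty":0,"tz":-0.7,"twist":0}]' --claw -0.4

```text
clock: 42.85
ee_pos: [0.597, -0.0956, 0.2177]
ee_rot: [[-0.971, -0.238, 0.001], [-0.238, 0.971, -0.0], [-0.001, -0.0, -1.0]]
contact_force: [0.2, -0.6, -0.1]
grip_width: 0.0611
gripper_force: 0.0
```

>>> servo_tool --series '[{"tx":0,"ty":0.3,"tz":-0.3,"twist":0},{"tx":0,"ty":0.6,"tz":0,"twist":0},{"tx":0,"ty":0.7,"tz":0,"twist":0},{"tx":0,"ty":0.7,"tz":0,"twist":0},{"tx":0,"ty":0.7,"tz":0,"twist":0},{"tx":0,"ty":0.7,"tz":0,"twist":0},{"tx":0,"ty":0.7,"tz":0,"twist":0},{"tx":0,"ty":0.6,"tz":0,"twist":0},{"tx":0,"ty":0.3,"tz":0,"twist":0},{"tx":0,"ty":0,"tz":0,"twist":0}]'

```text
clock: 44.1
ee_pos: [0.5204, 0.2142, 0.2331]
ee_rot: [[-0.971, -0.241, -0.001], [-0.241, 0.971, -0.001], [0.001, -0.0, -1.0]]
contact_force: [0.6, -1.1, -0.4]
grip_width: 0.0609
gripper_force: 0.0
```

Run:
```python
from h import *
from workcell import viewer
c=viewer.read_camera("top"); s=viewer.read_camera("side"); cv2.imwrite("pics/fin.png",np.vstack([c["color"][120:320,110:430],s["color"][130:400,110:430]]))
C=cloud(c);S=cloud(s)
for k,p in dict(SR=(.622,-.195),LR=(.498,-.1185),SQ=(.522,-.219),OB=(.597,-.095),openR=(.587,.108),openS=(.438,.237)).items():
  for n,X in(("top",C),("side",S)):
    hi=(np.linalg.norm(X[...,:2]-p,axis=-1)<.045)&(X[...,2]>(.06 if k[0]!="o" else .045))&(X[...,2]<(.074 if k[0]!="o" else .055))
    Q=X[hi]
    if len(Q)<20: print(k,n,"hidden");continue
    r=cv2.minAreaRect((Q[:,:2]*1000).astype(np.float32)); print(k,n,len(Q),"z",np.percentile(Q[:,2],[10,50,90]).round(4),np.round(r[0],1),np.round(r[1],1),round(r[2],1))
```

```text
SR top 207 z [0.0664 0.069  0.0712] [ 623.7 -196.5] [38.4 38.5] 32.2
SR side 362 z [0.0635 0.068  0.0696] [ 622.4 -199.4] [39.3 39.5] 67.0
LR top 505 z [0.0671 0.0692 0.0712] [ 498.9 -117.8] [57.9 57.9] 41.7
LR side 861 z [0.0658 0.0682 0.0695] [ 497.3 -120.9] [60.3 58.7] 55.9
SQ top 383 z [0.0669 0.0692 0.0713] [ 522.9 -217.1] [45.8 46.5] 12.7
SQ side 771 z [0.0655 0.0682 0.0697] [ 521.7 -219.9] [49.2 46.1] 13.5
OB top 369 z [0.0667 0.0693 0.0712] [596.9 -94.5] [62.2 34.5] 12.2
OB side 521 z [0.0647 0.068  0.0696] [595.7 -97.1] [63.5 35.2] 13.1
openR top 88 z [0.0479 0.0499 0.0522] [587.  108.7] [38.4 38.1] 25.9
openR side 122 z [0.0456 0.0485 0.0501] [585.  106.2] [40.7 39.3] 84.0
openS top 90 z [0.0474 0.0503 0.0524] [438.4 236.7] [46.1 45.9] 44.7
openS side 202 z [0.046  0.0488 0.0502] [437.1 234.6] [50.2 46.8] 45.0
```

View pics/fin.png

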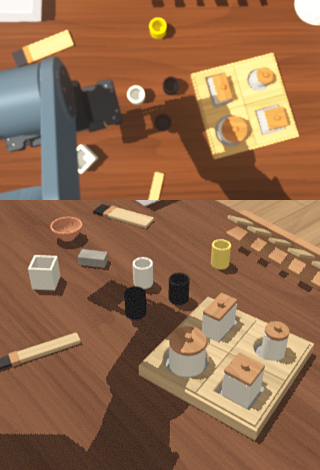

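All four lidded pots stand upright in their own wells, with lid tops at 0.069, which is the floor at 0.011 plus the pot height of 0.058. In the lower half of the picture they are at about (188,355), (275,340), (243,380) and (220,315). The open pots have not moved.

```bash
python3 -c "
from workcell import job; print(job.finish_job())"
```

```text
the job is handed in; nothing more can be done
None
```

The four lidded pots stand upright in their own wells, the two open pots have not moved, and the job is handed in at about 44 s of the 104 s allowed.

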